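# Seat a bushing on the test stand and hold the sprung gauge on its dot

### The arm

A 6-joint arm with a two-finger parallel gripper is mounted at the origin on a cart in front of the work surface, level with it; the furniture and walls round the work are solid. World frame = base frame: x ahead of the robot, y to its left, z up, the work surface at z = 0. Lengths are in m, angles in rad, forces in N, time in s.
With the tool pointing down it reaches from about 0.35 to 0.975 m from the base axis. Payload 17.4 kg.
Tool frame: the origin (TCP) lies at the very end of the fingers, on their centre line; the grasp point (between the pads) lies 19 mm behind it; z points along the fingers, y is the line along which they close (so a half turn about z gives the same grasp; the last joint's range is limited). The gripper opens to 85 mm and grips with 20 to 120 N. Pads are 22 mm wide; open, the fingers measure 114 mm over their backs; the gripper's body (76 mm by 85 mm) begins 54 mm behind the grasp point. The pads swing forward as they close: fully open they stand 13 mm farther back than shut.
Start: joints at [1.186, 0.116, 1.442, -0, 1.584, -0.038], TCP at [0.229, 0.635, 0.231] pointing down, gripper open.
Joint ranges: [-2.83, 2.83], [-0.83, 2.19], [0.07, 2.5], [-1.14, 4.28], [0.01, 3], [-2.97, 2.97]. Speed limits (rad/s): [1.89, 1.89, 2.22, 3.14, 3.14, 3.14].

### API

Orientations are given as a rotation vector (axis times angle).
In Python, from rig import arm, fingers, telemetry, viewer, recognise, silhouettes gives the robot as it stands. Calls block until the motion is done:
- arm.move_to(position, orientation): joint-space move of the TCP to a pose.
- arm.move_l(position, frame=None, v=0.15): straight line of the TCP; frame=None keeps the orientation; v is the mean speed in m/s.
- arm.set_joints(angles): joint-space move.
- fingers.gripper_to(opening, newtons=None): opening from 0.0 (shut) to 1.0 (fully open); newtons is the grip in N (None keeps the last); returns when the fingers have stopped.
- arm.sleep(seconds).
- arm.ik(position, orientation): joint angles nearest the present ones, or None.
- telemetry.observe(): the state.
- viewer.read_camera(name): name is "scene" or "top"; returns (picture, depth): 420x560x3 uint8, red, green, blue; 420x560 float32, m along the optical axis (not along the pixel's ray), 0 where there is no reading.
- viewer.camera_info(name): a dict with "K" (3x3 intrinsics, pixels), "k1" (the pictures are not rectified: a ray, as slopes to the right and down, at radius r is drawn at 1 + k1 r^2 times it, then the intrinsics apply), "origin" and "attitude" of the camera in the world. Camera axes: x right, y up, looking along -z (the intrinsics and any distortion apply to the point x, -y, -z); pixel columns grow to the right and rows downward; lengths in m; the calibration is good to about 2 mm. A picture is of the moment at which its call begins. camera_info takes no time and is no camera call.
A pose or a line that the arm cannot do raises arm.MotionError and nothing moves.
- arm.hand_in(): hands the job in; it is judged then, once.
Trained networks look in the newest picture that a camera, given by its name, has taken for a name from the list of things; names that differ only in an ending like _2 or _b are one class to them, and where a whole thing is asked for, a point or a joint stands for the part that bears it (a point fixed in the world has none). Each returns a list of dicts, best first, with "score" (0 to 1); they miss things now and then, are a little off and sometimes report something else, mostly with a low value. They report only what shows in the picture. A call takes as long as a camera call.
- recognise(camera, label): "box" ([left, top, right, bottom] in pixels, round what is visible of it).
- silhouettes(camera, label): "pixels" (420x560 bool, what is visible of it) and "box" ([left, top, right, bottom] in pixels, round what is visible of it).
The state is a dict: "clock": time; "joint_positions": joint angles; "joint_vel": joint speeds; "joint_torque": joint torques, N m; "tcp_pos": TCP position; "tcp_rot": TCP orientation; "wrist_force": force on the tool from outside, world axes, zero at the start; "moment": the same for the moment, N m; "grip_width": opening from 0.0 (shut) to 1.0 (fully open); "gripper_force": force on a finger pad.
Only numpy, scipy, OpenCV 4.12 (cv2) and the standard library are available. Lean on these libraries where they do the work, as an engineer would, in place of code of your own. Each camera call takes 0.05 s, during which the arm holds its last target. There are 200 camera calls.

### The job

Slide the dark steel bushing with the red dot, dot upward, over the pin of the sloping test stand until it sits flat on the stand's face, and let go of it. Then take the yellow hand gauge from its black holder and hold it square to the bushing's top face, its sprung tip on the red dot and lightly pressed in to about half its travel; the job finishes with you still holding it there, keeping still. Leave the plain bushing and the other things on the bench where they are.

Things in the scene. Friction and masses are not known exactly. Their poses are not given: they have to be found in the camera images.
- bushing: loose dark steel flanged bushing, about 0.16 kg, with a red dot on its top face: a tube 50 mm in diameter, 44 mm high, with a flange 62 mm in diameter and 6 mm high at its foot, and a through bore 22 mm in diameter. Origin at the centre of its underside, z up along the bore, +x towards the red dot. Stands flange down on the bench
- dot (a point): centre of the red dot (12 mm in diameter) on the bushing's top face, 18 mm from the bore's axis, 44 mm above the underside
- plain_bushing: loose dark steel bushing of the same size but without a dot; to be left alone
- stand: test stand, fixed to the bench: steel base plate 130 x 100 mm, 12 mm thick, blue blocks, and on top the sloping aluminium face (seat). Origin at the centre of its underside; its low side is -x, its origin's z axis is upright
- seat: the stand's sloping square face, 78 x 78 mm, fixed to the stand. Origin at the centre of the face (62 mm above the bench), z square out of the face and along the pin, leaning 20 degrees (0.349 rad) from vertical towards the stand's -x. The steel pin stands on the origin: 17 mm in diameter, 34 mm high, its top 6 mm tapered to 9 mm
- holder: black holder block, fixed, 74 x 74 mm, 62 mm high, with a vertical 21 mm hole in which the gauge stands. Origin at the centre of its underside
- gauge: loose yellow hand gauge, 0.16 kg, upright in the holder, tip down: yellow body 30 mm in diameter, 64 mm long, black cap 10 mm long on top; below it a steel snout 18 mm wide, 36 mm long, then the sprung tip. Origin on the axis at the lower end of the yellow body (this shoulder rests on the holder); z along the axis towards the cap. Grip the yellow body, e.g. 40 mm above the origin
- gauge_tip (a point): lowest point of the gauge's white rounded tip (8 mm in diameter), on the gauge's axis, 56 mm below its origin when not pressed in; it moves in with the tip
- tip (a joint): how far the gauge's sprung tip is pressed in, m: 0 free, 0.016 fully in; the spring needs 1 N to start and 0.5 N more per mm (5 N at half travel, 9 N at full)
- nut_jar: small glass jar of fixings, 50 mm wide, 65 mm high, bystander; origin under its centre
- tape_measure: yellow tape measure, 34 x 70 x 62 mm, bystander; origin under its centre
- grease_tin: red and white round tin, 69 mm wide, 50 mm high, bystander; origin under its centre

How it is judged:
On the way, in this order (a step that is already met when the one before it is completed fails the run):
1. the dotted bushing is seated on the pin, flat on the stand's face, and let go (z of bushing in the frame of seat below 0.004 m and distance between bushing and seat below 0.007 m and angle between the z axis of bushing and the z axis of seat, either way round below 0.09 rad and contact force between each of the arm, the fingers and bushing below 0.3 N), for 0.3 s.
2. the gauge is lifted out of its holder (z of gauge in the frame of holder above 0.122 m and contact force between the fingers and gauge above 2 N), for 0.1 s.
At the end, for the whole second after the job is handed in: dotted bushing on the pin (within 7 mm), flat on the sloping face (4 mm, 5 deg), untouched by the robot; gauge held still in the fingers, within 8.5 deg of square to the stand's face, tip within 6 mm of the dot's centre and pressed in 4 to 12 of its 16 mm (contact 1.5 to 10 N) (all of step 1 and distance between gauge_tip and dot below 0.006 m and angle between the z axis of gauge and the z axis of seat, either way round below 0.15 rad and value of joint tip between 0.004 and 0.012 m and contact force between gauge and bushing between 1.5 and 10 N and contact force between the fingers and gauge above 2 N and linear speed of gauge below 0.01 m/s and contact force between gauge and stand below 0.1 N); the arm keeps its last pose, push and grip.
It fails at once if the plain bushing, jar, tape measure or tin is moved by more than 25 mm (distance of any of plain_bushing, nut_jar, tape_measure, grease_tin from where it was at the start of the episode above 0.025 m).
It fails at once if the gauge is pressed on the bushing with more than 25 N (contact force between gauge and bushing above 25 N).
It also fails if it takes over 54 s, if anything falls off the work surface, if the arm or the gripper's body presses on something with over 40 N, if the wrist force passes 120 N, or if a joint passes its speed limit or range.

## Working session

There is one attempt and no reset: what is moved stays moved. The work goes in short steps, each a Python script; the robot and the scene stay as the last script left them, time stands still between calls to the robot, and variables do not carry over. Pictures are saved under pics/ and viewed, at most 10 in all, crops included, and the job is handed in when it is done.

```bash
ls; mkdir -p pics; cat > h.py <<'E'
import numpy as np, cv2
from scipy.spatial.transform import Rotation as R
from rig import arm, fingers, telemetry, viewer, recognise, silhouettes
def att(i):
    a=np.array(i["attitude"],float)
    return a if a.shape==(3,3) else (R.from_rotvec(a).as_matrix() if a.size==3 else R.from_quat(a).as_matrix())
def cloud(cam,depth):
    i=viewer.camera_info(cam);K=np.array(i["K"]);h,w=depth.shape
    u,v=np.meshgrid(np.arange(w),np.arange(h))
    p=np.stack([u,v],-1).reshape(-1,1,2).astype(float)
    n=cv2.undistortPoints(p,K,np.array([i["k1"],0,0,0.]),).reshape(h,w,2)
    c=np.stack([n[...,0]*depth,-n[...,1]*depth,-depth],-1)
    return c@att(i).T+np.array(i["origin"])
def proj(cam,P):
    i=viewer.camera_info(cam);c=(np.atleast_2d(P)-np.array(i["origin"]))@att(i)
    c=c*[1,-1,-1]
    return cv2.projectPoints(c.reshape(-1,1,3),np.zeros(3),np.zeros(3),np.array(i["K"]),np.array([i["k1"],0,0,0.]))[0].reshape(-1,2)
E
python3 - <<'E'
from h import *
for c in("scene","top"):
    p,d=viewer.read_camera(c); cv2.imwrite(f"pics/{c}0.png",p[...,::-1]); np.save(f"{c}0.npy",d)
    print(c,viewer.camera_info(c))
    X=cloud(c,d)
    for n in("bushing","dot","plain_bushing","stand","seat","holder","gauge","nut_jar","tape_measure","grease_tin"):
        for s in silhouettes(c,n)[:2]:
            m=s["pixels"]&(d>0); q=X[m]
            print(n,round(s["score"],2),np.round(s["box"]),m.sum(),np.round(np.median(q,0),3) if len(q) else"",np.round(np.percentile(q,98,axis=0),3) if len(q) else "", np.round(np.percentile(q,2,axis=0),3) if len(q) else "")
print(telemetry.observe())
E
```

```text
pics
rig.py
scene {'K': array([[518.85253176,   0.        , 277.85224819],
       [  0.        , 518.85253176, 209.38952076],
       [  0.        ,   0.        ,   1.        ]]), 'k1': -0.10728964337401675, 'origin': array([ 0.53549881, -0.60156268,  1.11578733]), 'attitude': array([ 0.58375492, -0.03798358, -0.17845144])}
bushing 0.82 [262. 197. 287. 223.] 504 [0.638 0.107 0.035] [0.665 0.14  0.048] [0.612 0.09  0.002]
dot 0.89 [264. 195. 286. 226.] 522 [0.638 0.108 0.035] [0.667 0.143 0.048] [0.613 0.09  0.   ]
plain_bushing 0.76 [237. 146. 260. 172.] 471 [0.603 0.274 0.032] [0.63  0.31  0.048] [0.576 0.257 0.001]
plain_bushing 0.46 [269. 246. 303. 294.] 1041 [ 0.629 -0.086  0.061] [ 0.669 -0.029  0.066] [ 0.598 -0.101  0.005]
holder 0.85 [268. 244. 303. 295.] 1128 [ 0.629 -0.085  0.06 ] [ 0.671 -0.027  0.066] [ 0.597 -0.101  0.   ]
gauge 0.87 [278. 240. 295. 271.] 327 [ 0.633 -0.072  0.117] [ 0.649 -0.052  0.138] [ 0.62  -0.077  0.061]
nut_jar 0.84 [339. 253. 359. 278.] 405 [ 0.774 -0.086  0.064] [ 0.797 -0.042  0.069] [ 0.753 -0.106 -0.001]
tape_measure 0.58 [225. 105. 252. 132.]
[... 1761 characters left out ...]
0.003]
{'clock': 1.1, 'joint_positions': array([ 1.18619909e+00,  1.16012277e-01,  1.44158414e+00, -3.84097892e-05,
        1.58398525e+00, -3.77866967e-02]), 'joint_vel': array([-0.00011701,  0.00027569, -0.00155118,  0.00098414,  0.0028853 ,
       -0.0014987 ]), 'joint_torque': array([-9.21130450e-04, -7.31785798e+01, -6.32618093e+01, -1.39133822e-04,
        9.46815417e-04, -8.62362214e-06]), 'tcp_pos': array([0.22944902, 0.63482292, 0.23130471]), 'tcp_rot': array([5.42036586e-01, 3.09443861e+00, 4.23586587e-06]), 'wrist_force': array([ 0.424028  , -0.81248737,  0.18338559]), 'moment': array([ 0.00328446, -0.01121661,  0.03931604]), 'gripper_force': 0.0, 'grip_width': 1.0007188832081433}
```

```bash
python3 - <<'E'
from h import *
s=cv2.imread("pics/scene0.png");t=cv2.imread("pics/top0.png")
a=cv2.resize(s[130:310,210:390],None,fx=3.2,fy=3.2,interpolation=cv2.INTER_CUBIC)[:, :400]
cv2.imwrite("pics/c_scene.png",cv2.resize(s[90:400,200:420],None,fx=1.9,fy=1.9,interpolation=cv2.INTER_CUBIC))
cv2.imwrite("pics/c_top.png",cv2.resize(t[150:300,180:440],None,fx=3,fy=3,interpolation=cv2.INTER_CUBIC))
for c,im,box in(("scene",s,(262,197,287,223)),("top",t,(257,228,284,250))):
    X=cloud(c,np.load(f"{c}0.npy"));h=cv2.cvtColor(im,cv2.COLOR_BGR2HSV)
    l,tp,r,b=box; sl=np.s_[tp-4:b+5,l-4:r+5]
    P=X[sl].reshape(-1,3); H=h[sl].reshape(-1,3).astype(int)
    top=P[(P[:,2]>.036)&(P[:,2]<.056)]
    e=cv2.minEnclosingCircle(top[:,:2].astype(np.float32)); print(c,"top",len(top),np.median(top[:,2]),e,top.mean(0))
    red=((H[:,0]<10)|(H[:,0]>170))&(H[:,1]>110)&(H[:,2]>60); print("red",red.sum(),P[red].mean(0))
X=cloud("top",np.load("top0.npy"))
sil=[q for q in [0]]
for c,win in(("top",(380,215,435,270)),("scene",None)):
    X=cloud(c,np.load(f"{c}0.npy")).reshape(-1,3)
    m=(abs(X[:,0]-.545)<.08)&(abs(X[:,1]+.215)<.08)&(X[:,2]>.03);P=X[m]
    # RANSAC plane
    rng=np.random.default_rng(0);best=0
    for _ in range(500):
        q=P[rng.choice(len(P),3,False)];n=np.cross(q[1]-q[0],q[2]-q[0]);n/=np.linalg.norm(n)+1e-12;n*=np.sign(n[2])
        k=abs((P-q[0])@n)<.002
        if k.sum()>best and n[2]>.8:best=k.sum();bk=k
    Q=P[bk];ce=Q.mean(0);n=np.linalg.svd(Q-ce)[2][2];n*=np.sign(n[2])
    d=(P-ce)@n
    print(c,"plane",best,ce,n,np.degrees(np.arccos(n[2])),"az",np.degrees(np.arctan2(n[1],n[0])))
    pin=P[d>.02];print("pin",len(pin),pin.mean(0),d.max(), "foot",(pin-np.outer((pin-ce)@n,n)).mean(0))
    # min-area rect in plane coords
    ex=np.cross([0,0,1],n);ex/=np.linalg.norm(ex);ey=np.cross(n,ex)
    r=cv2.minAreaRect(np.c_[(Q-ce)@ex,(Q-ce)@ey].astype(np.float32));print(r, ce+ex*r[0][0]+ey*r[0][1])
E
```

```text
scene top 251 0.04387465333146423 ((0.6399423480033875, 0.11860479414463043), 0.027041425928473473) [0.6386741  0.11742951 0.04336621]
red 17 [0.65457986 0.13021625 0.04428156]
top top 255 0.043739214289165496 ((0.6369902491569519, 0.1233501210808754), 0.025427870452404022) [0.63669825 0.12322574 0.04382437]
red 22 [0.65068734 0.13198369 0.04474621]
top plane 496 [ 0.54403972 -0.22240667  0.06208531] [-0.32080473 -0.01959865  0.94694256] 18.747783541274146 az -176.50402335906267
pin 38 [ 0.53344068 -0.2217981   0.09027657] 0.0396628244878196 foot [ 0.5430917  -0.2212085   0.06178894]
((0.00035024434328079224, -8.691102266311646e-06), (0.07622594386339188, 0.07878145575523376), 85.08927154541016) [ 0.54405286 -0.22275677  0.06208252]
scene plane 19 [ 0.57215639 -0.19036542  0.07120783] [-0.08482095  0.74174817  0.66529322] 48.295175964232406 az 96.52359363483346
pin 0 [nan nan nan] 0.0036511156394060367 foot [nan nan nan]
((0.0011256169527769089, -0.0005975589156150818), (0.006827522534877062, 0.026248587295413017), 64.41673278808594) [ 0.5709929  -0.19009832  0.07076171]<stdin>:27: RuntimeWarning: Mean of empty slice.
  ret = um.true_divide(
```

View pics/c_scene.png

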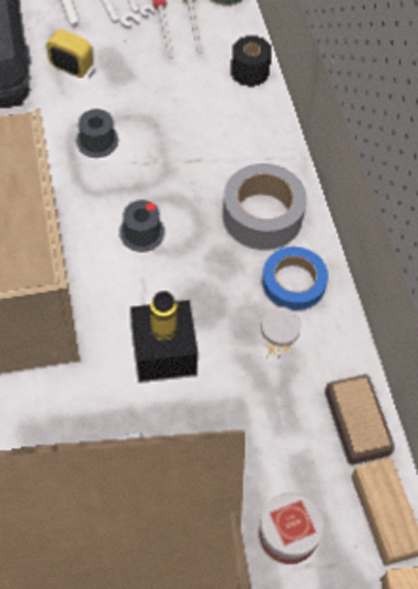

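View pics/c_top.png

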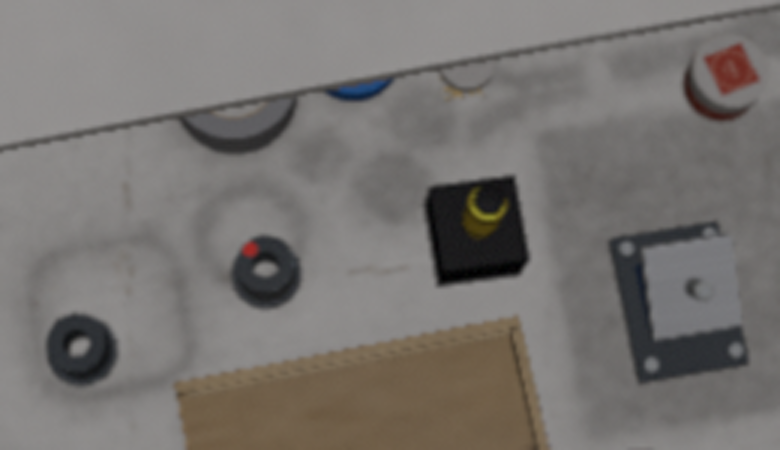

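The scene view shows the dotted bushing (crop 142,222), with the gauge in its holder (163,335). The plain bushing is at 96,130, and cardboard hides the stand. The top view shows the stand and pin (698,288), the dotted bushing (266,272) and a carton in front of it. Next I'll refine these with model fits and check the obstacle heights.

```bash
cat >> h.py <<'E'
from scipy.optimize import minimize
def polymask(uvs,shape=(420,560),S=8):
    m=np.zeros((shape[0],shape[1]),np.float32)
    big=np.zeros((shape[0]*S,shape[1]*S),np.uint8)
    hull=cv2.convexHull(((uvs+.5)*S).astype(np.float32)).astype(np.int32)
    cv2.fillConvexPoly(big,hull,1)
    return cv2.resize(big.astype(np.float32),(shape[1],shape[0]),interpolation=cv2.INTER_AREA)
def fit(cam,mask,model,x0,step):
    def cost(x):
        m=polymask(proj(cam,model(x)));return 1-np.minimum(m,mask).sum()/np.maximum(m,mask).sum()
    sx=np.array([x0]+[np.array(x0)+np.eye(len(x0))[k]*step[k] for k in range(len(x0))])
    r=minimize(cost,x0,method="Nelder-Mead",options=dict(initial_simplex=sx,maxiter=90));return r.x,1-r.fun
th=np.linspace(0,2*np.pi,40)
def circ(r,z):return np.c_[r*np.cos(th),r*np.sin(th),0*th+z]
B0=np.vstack([circ(.031,0),circ(.031,.006),circ(.025,.044)])
def bush(x):return B0+[x[0],x[1],0]
G0=np.vstack([circ(.015,.062),circ(.015,.136)])
def gau(x):return G0+[x[0],x[1],0]
T=np.radians(20)
def seatR(yaw):return R.from_euler("z",yaw).as_matrix()@R.from_euler("y",-T).as_matrix()
def seat(x):
    q=.039*np.array([[1,1,0],[1,-1,0],[-1,-1,0],[-1,1,0.]]);return q@seatR(x[2]).T+[x[0],x[1],.062]
def hold(x):
    q=.037*np.array([[1,1],[1,-1],[-1,-1],[-1,1.]]);c,s=np.cos(x[2]),np.sin(x[2]);q=q@np.array([[c,s],[-s,c]])
    return np.vstack([np.c_[q,0*q[:,:1]],np.c_[q,0*q[:,:1]+.062]])+[x[0],x[1],0]
E
python3 - <<'E'
from h import *
for c in("scene","top"):
    p,d=viewer.read_camera(c)
    def S(n):
        r=silhouettes(c,n);return r[0]["pixels"].astype(np.float32) if r else None
    for n,f,x0,st in(("bushing",bush,[.638,.121],[.006,.006]),("gauge",gau,[.63,-.058],[.006,.006]),("seat",seat,[.545,-.222,.06],[.006,.006,.1]),("plain_bushing",bush,[.597,.287],[.006,.006])):
        m=S(n)
        if m is not None: print(c,n,*fit(c,m,f,x0,st))
# height maps, 5cm cells, max over both
P=np.vstack([cloud(c,np.load(f"{c}0.npy")).reshape(-1,3) for c in("scene","top")])
P=P[(P[:,2]>-.02)&(P[:,2]<1)]
xs=np.arange(.2,1.0,.05);ys=np.arange(.5,-.55,-.05)
print("y\\x"," ".join(f"{x*100:4.0f}" for x in xs))
for y in ys:
    row=[]
    for x in xs:
        k=(P[:,0]>=x)&(P[:,0]<x+.05)&(P[:,1]<y)&(P[:,1]>=y-.05);row.append(f"{np.percentile(P[k,2],97)*1000:4.0f}" if k.sum()>3 else "   .")
    print(f"{y*100:3.0f}"," ".join(row))
E
```

```text
scene bushing [0.63977743 0.11847086] 0.876899242401123
scene gauge [ 0.63574219 -0.06171484] 0.8154249787330627
scene plain_bushing [0.60324974 0.2890648 ] 0.950339674949646
top bushing [0.63702199 0.1242569 ] 0.8745881915092468
top gauge [ 0.63255396 -0.05912061] 0.811640739440918
top seat [ 0.54478653 -0.21975478 -0.02124404] 0.940809428691864
top plain_bushing [0.60104144 0.28903494] 0.8744382858276367
y\x   20   25   30   35   40   45   50   55   60   65   70   75   80   85   90   95
 50    5  107  116  115  181  180  106   64    5    6   15   16    6  352  165    .
 45    5  107  109  111  125  125  105   65   62    6   12   12   44  388  163    .
 40    5  100  108  107  107  108  103    5    5    5    5    5   54  415  164    .
 35    5    6    5    6    6    6    6   46   46    6    5    6   47  447  164    .
 30    6    6    5    6    6    5    6   47   47    5    6    5    5  481  162    .
 25    5  146  185  184  184  184  184    5    5    5    6    5    5  515  164    .
 20    5    5  189  185  185  185  189    5    6    5    5   50   51  549  165    .
 15    5    6  189
[... 457 characters left out ...]
  4   64    5  752  164    .
-15    4    5    5    4    5   17   63   74    9    5    5    5   35  788  792    .
-20    6    5    5    5    5   16   93   76   14    5    5    4   34  804  771    .
-25    5    5    5    4    5   16   63   74   10    6   53   50   39  737  725    .
-30    6  138    5    5    5    5    5    5    5   49   53   52   39  708  168    .
-35  157  167  600  600  599  599  599  597    5    4    4    5   42  654  168    .
-40  545  600  598  592  588  587  595  599  599    5    5    4   44  602  170    .
-45  234  255  279  306  321  420  418  605  605    4    5    4    .  554  171    .
-50    .    .    .    .    .    .    .  607  591    5    4    5    .  514    .    .
```

View pics/top0.png

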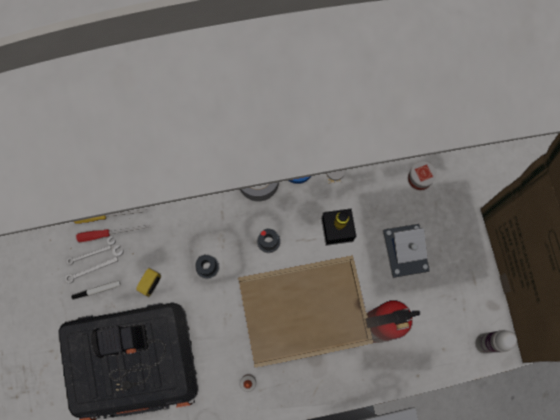

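View pics/scene0.png

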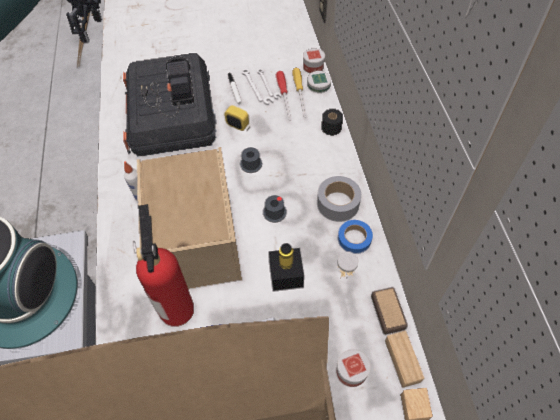

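The full views show a low carton (height 0.19) in front of the bushing, an extinguisher (0.33) beside it and a tall carton at y < -0.33. I'll check wrist clearance and IK before moving.

```bash
cat >> h.py <<'E'
def down(a):
    c,s=np.cos(a),np.sin(a);return np.array([[-s,c,0],[c,s,0],[0,0,-1.]])
def down(a):
    y=np.array([np.cos(a),np.sin(a),0]);z=np.array([0,0,-1.]);return np.c_[np.cross(y,z),y,z]
def tilt(yaw):   # takes vertical to the seat normal, least rotation
    return R.from_euler("z",yaw).as_matrix()@R.from_euler("y",-T).as_matrix()@R.from_euler("z",-yaw).as_matrix()
rv=lambda M:R.from_matrix(M).as_rotvec()
def wf():return np.array(telemetry.observe()["wrist_force"])
E
python3 - <<'E'
from h import *
from scipy.optimize import least_squares
D=np.radians
for nm,p,M in(("bush rad",[.638,.121,.008],down(D(11))),("bush tan",[.638,.121,.008],down(D(101))),("bush tan-",[.638,.121,.008],down(D(-79))),
 ("seat",[.545-.342*.01,-.221,.062+.0094],tilt(0)@down(D(-22))),("seat hi",[.545-.342*.13,-.221,.062+.122],tilt(0)@down(D(-22))),
 ("gauge rad",[.634,-.0605,.083],down(D(-5))),("gauge seat",[.56-.342*.11,-.221,.062+.103],tilt(0)@down(D(-22)))):
    q=arm.ik(p,rv(M));print(nm,None if q is None else np.round(q,2))
rows=[]
for x in(.5,.6,.7):
  for z in(.1,.25,.4):
    for t in(0,.3):
      M=R.from_euler("y",-t).as_matrix()@down(0.);q=arm.ik([x,0,z],rv(M))
      if q is not None:rows.append((x,z,M[0,2],M[2,2],q[1],q[2]))
r=np.array(rows)
def f(k):
    L,a,b,e,h,x0=k;w=[r[:,0]-L*r[:,2],r[:,1]-L*r[:,3]]
    s=r[:,4]+r[:,5]
    return np.r_[x0+a*np.sin(r[:,4])+b*np.sin(s)+e*np.cos(s)-w[0],h+a*np.cos(r[:,4])+b*np.cos(s)-e*np.sin(s)-w[1]]
o=least_squares(f,[.3,.45,.5,0,.4,0]);print("L,a,b,e,h,x0",o.x,o.cost)
E
```

```text
bush rad [ 0.15  0.21  1.72 -0.    1.22 -0.04]
bush tan [ 0.15  0.21  1.72 -0.    1.22 -1.61]
bush tan- [ 0.15  0.21  1.72 -0.    1.22  1.53]
seat [-0.51 -0.18  2.02  0.2   1.   -0.21]
seat hi [-0.56 -0.35  1.97  0.19  1.23 -0.21]
gauge rad [-0.14  0.11  1.69 -0.    1.34 -0.05]
gauge seat [-0.53 -0.29  1.96  0.19  1.18 -0.2 ]
L,a,b,e,h,x0 [2.89714797e-01 4.59211869e-01 6.20285188e-01 8.13507944e-02
 1.38041113e-01 5.57709670e-04] 6.042456496258509e-09
```

```bash
python3 - <<'E'
from h import *
D=np.radians
p=np.array([.638,.121])
arm.move_to([*p,.15],rv(down(D(101))))
arm.move_l([*p,.008],v=.12)
fingers.gripper_to(0.0,20);o=telemetry.observe();print(o["grip_width"],o["gripper_force"],wf())
fingers.gripper_to(.85)
arm.move_l([*p,.07],v=.15)
arm.move_to([*p,.07],rv(down(D(11))))
arm.move_l([*p,.008],v=.15)
fingers.gripper_to(0.0,50);o=telemetry.observe();print(o["grip_width"],o["gripper_force"],wf(),o["tcp_pos"])
arm.move_l([*p,.22],v=.15)
o=telemetry.observe();print(o["grip_width"],o["tcp_pos"],wf(),o["clock"])
for c in("scene","top"):
    im,d=viewer.read_camera(c);cv2.imwrite(f"pics/{c}1.png",im[...,::-1]);np.save(f"{c}1.npy",d)
u=proj("scene",[*p,.22])[0].astype(int);v=proj("top",[*p,.22])[0].astype(int)
A,B=[cv2.resize(cv2.imread(f"pics/{c}1.png")[q[1]-50:q[1]+50,q[0]-50:q[0]+50],None,fx=4,fy=4,interpolation=cv2.INTER_CUBIC) for c,q in(("scene",u),("top",v))]
cv2.imwrite("pics/g1.png",np.hstack([A,B]))
E
```

```text
0.5706251631418314 21.019208589568734 [-1.9216201  -0.60803783  5.59803024]
0.5684951194163251 52.07125470042229 [-1.71662954  0.03474797  6.64459324] [0.63876698 0.12112156 0.00978941]
0.567855053566008 [0.63775793 0.12097817 0.21889829] [ 0.13454859 -0.74383136 -1.91653884] 10.525
```

View pics/g1.png

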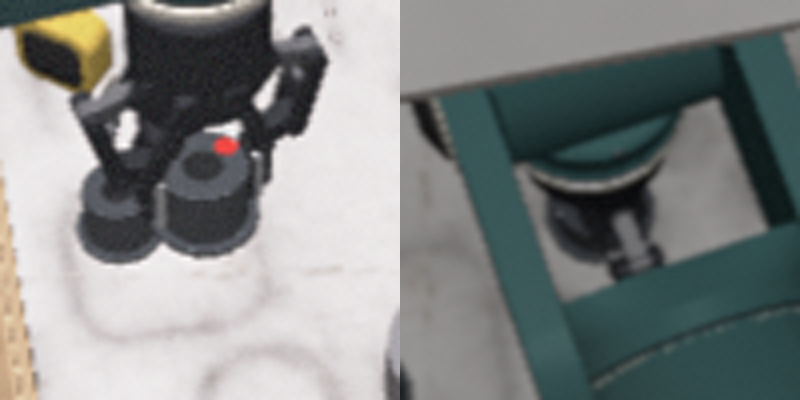

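The bushing is gripped level, with the dot at (227,147) in the left crop. I'll locate the pin-top pixel precisely and measure the dot angle, then start the insertion.

```bash
cat >> h.py <<'E'
def ray_z(cam,uv,z):
    i=viewer.camera_info(cam);n=cv2.undistortPoints(np.array(uv,float).reshape(1,1,2),np.array(i["K"]),np.array([i["k1"],0,0,0.])).ravel()
    d=att(i)@np.array([n[0],-n[1],-1]);o=np.array(i["origin"]);return o+d*(z-o[2])/d[2]
def redpx(cam,im,near,rad=25):
    h=cv2.cvtColor(im,cv2.COLOR_BGR2HSV).astype(int);m=((h[...,0]<10)|(h[...,0]>170))&(h[...,1]>120)&(h[...,2]>80)
    v,u=np.nonzero(m);k=np.hypot(u-near[0],v-near[1])<rad;return u[k].mean(),v[k].mean(),k.sum()
E
python3 - <<'E'
from h import *
im=cv2.imread("pics/scene1.png");p=np.array([.638,.121])
r=redpx("scene",im,proj("scene",[.652,.131,.254])[0]);q=ray_z("scene",r[:2],.219+.034)
print("dot px",r,"xyz",q,"ang raw",np.degrees(np.arctan2(*(q[:2]-p)[::-1])),np.linalg.norm(q[:2]-p))
for b in((.002,-.0025),):
    w=q[:2]-p-b;print("corr",np.degrees(np.arctan2(w[1],w[0])),np.linalg.norm(w))
t=cv2.imread("pics/top0.png")
for P in([.545,-.2225,.062],[.545-.0116,-.2225,.094]):print("proj",proj("top",P)[0])
g=cv2.resize(t[215:285,380:440],None,fx=8,fy=8,interpolation=cv2.INTER_CUBIC)
for P,c in(([.545-.0116,-.2225,.094],(0,0,255)),([.545,-.2225,.062],(0,255,0))):
    u=(proj("top",P)[0]-[380,215]+.5)*8;cv2.drawMarker(g,tuple(int(a) for a in u),c,0,16,1)
for yw,c in((-.02,(0,255,255)),(.06,(255,0,255))):
    uv=((proj("top",seat([.545,-.2225,yw]))-[380,215]+.5)*8).astype(int);cv2.polylines(g,[uv],True,c,1)
cv2.imwrite("pics/pin.png",g)
E
```

```text
dot px (np.float64(277.0952380952381), np.float64(143.0952380952381), np.int64(21)) xyz [0.65388442 0.13277721 0.253     ] ang raw 36.5544029613129 0.019774156568977998
corr 45.79909412519923 0.01991521120294932
proj [409.99693032 244.66587489]
proj [414.24613353 246.34169502]
```

View pics/pin.png

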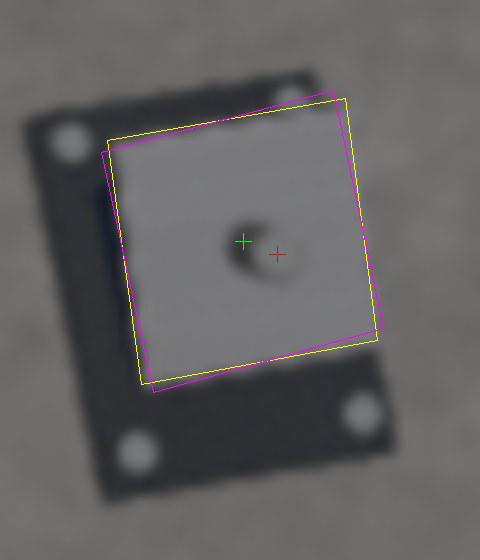

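The red cross lies about 1–2 mm short of the pin top's centre (280,258), and the seat outlines bracket the real edges (yaw about 0.02). Now the insertion, guided by force.

```bash
python3 - <<'E'
from h import *
D=np.radians
yaw=.02;s=np.array([.545,-.2245,.062]);M=tilt(yaw)@down(D(-22));n=-M[:,2]
u=R.from_euler("z",yaw).as_matrix()@[0,1.,0];w=np.cross(u,n) # w: upslope
arm.move_to(s+n*.14,rv(M))
arm.move_l(s+n*(.0098+.040),v=.12)
arm.sleep(.2);f0=wf();print("f0",f0,telemetry.observe()["clock"])
off=np.zeros(3)
for h in(.034,.031,.028,.025,.021,.017,.012,.008,.005):
    arm.move_l(s+off+n*(.0098+h),v=.06);arm.sleep(.1)
    f=wf()-f0;o=telemetry.observe();e=o["tcp_pos"]-s-off
    print(h,"n %.1f up %.1f side %.1f"%(f@n,f@w,f@u),"height %.4f"%(e@n-.0098),np.round(off*1e3,1),o["grip_width"])
    if f@n>25: print("stop");break
    off=off+.0003*np.clip([f@w,f@u],-5,5)@np.array([w,u])
np.save("off.npy",off)
E
```

```text
f0 [-0.43726465 -0.13817191 -1.74290327] 13.1333
0.034 n 0.2 up 0.4 side 0.2 height 0.0339 [0. 0. 0.] 0.570704908669296
0.031 n 0.3 up -0.3 side 0.8 height 0.0310 [0.1 0.1 0. ] 0.5671576313065635
0.028 n 0.4 up 0.6 side 0.1 height 0.0280 [0.  0.3 0. ] 0.5705636920802465
0.025 n -1.2 up -0.8 side -0.7 height 0.0249 [0.2 0.3 0.1] 0.5635627750377881
0.021 n -1.1 up 0.3 side -1.0 height 0.0209 [-0.   0.1 -0. ] 0.5683559463320753
0.017 n 0.5 up 0.0 side -0.6 height 0.0169 [ 0.1 -0.2  0. ] 0.5672108550906335
0.012 n -1.4 up 0.5 side -0.9 height 0.0119 [ 0.1 -0.4  0. ] 0.5678105777775665
0.008 n 0.1 up 1.3 side 0.0 height 0.0080 [ 0.3 -0.7  0.1] 0.5716862394080799
0.005 n 0.4 up 0.7 side -0.2 height 0.0050 [ 0.6 -0.6  0.2] 0.570835354622151
```

```bash
python3 - <<'E'
from h import *
D=np.radians
yaw=.02;s=np.array([.545,-.2245,.062])+np.load("off.npy");M=tilt(yaw)@down(D(-22));n=-M[:,2]
f0=wf()
for h in np.arange(.004,-.006,-.001):
    arm.move_l(s+n*(.0098+h),v=.03);arm.sleep(.05)
    o=telemetry.observe();f=(o["wrist_force"]-f0)@n
    print("%.3f n %.1f h %.4f"%(h,f,(o["tcp_pos"]-s)@n-.0098))
    if f>8:break
fingers.gripper_to(.9)
arm.move_l(s+n*.14,v=.2)
o=telemetry.observe();print(o["clock"],o["tcp_pos"])
c=s+np.array([0,0,.25]);c[0]=.62;c[1]=-.0605
arm.move_to([.634,-.0605,.2],rv(down(D(-5))))
for c in("top",):
    im,d=viewer.read_camera(c);cv2.imwrite(f"pics/{c}2.png",im[...,::-1]);np.save(f"{c}2.npy",d)
cv2.imwrite("pics/seated.png",cv2.resize(im[195:295,360:450,::-1],None,fx=5,fy=5,interpolation=cv2.INTER_CUBIC))
X=cloud("top",d).reshape(-1,3)
nn=tilt(yaw)[:,2];S=seatR(yaw);L=(X-s)@S
k=(np.hypot(L[:,0],L[:,1])<.024)&(L[:,2]>.03)&(L[:,2]<.06);print("top face",k.sum(),np.median(L[k],0),L[k].min(0),L[k].max(0))
dz=s+S@[.018,0,.044]
i2=im[...,::-1].copy();r=redpx("top",i2,proj("top",dz)[0],14);v,u=int(r[1]),int(r[0]);print("red",r,(cloud("top",d)[v,u]-s)@S)
E
```

```text
0.004 n -0.5 h 0.0040
0.003 n -0.8 h 0.0030
0.002 n -0.8 h 0.0020
0.001 n -0.2 h 0.0010
0.000 n 8.2 h 0.0004
18.975 [ 0.49778001 -0.22600768  0.19255967]
top face 64 [-0.00826985 -0.0118094   0.04409471] [-0.02303897 -0.02038941  0.03824056] [0.01352109 0.00260466 0.0510104 ]h.py:56: RuntimeWarning: Mean of empty slice.
  v,u=np.nonzero(m);k=np.hypot(u-near[0],v-near[1])<rad;return u[k].mean(),v[k].mean(),k.sum()
  ret = ret.dtype.type(ret / rcount)
Traceback (most recent call last):
ValueError: cannot convert float NaN to integer
```

View pics/seated.png

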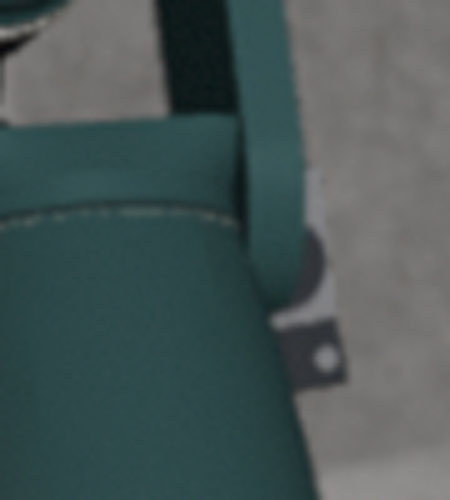

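The arm hides most of the stand (edge of the bushing at 315,265). I'll swing aside for a clear look.

```bash
python3 - <<'E'
from h import *
yaw=.02;s=np.array([.545,-.2245,.062])+np.load("off.npy");S=seatR(yaw);print("s",s)
q=np.array(telemetry.observe()["joint_positions"]);q[0]+=.35;arm.set_joints(q)
im,d=viewer.read_camera("top");np.save("top3.npy",d);b=im[...,::-1].copy();cv2.imwrite("pics/top3.png",b)
print(telemetry.observe()["clock"])
Xg=cloud("top",d);L=(Xg.reshape(-1,3)-s)@S
k=(np.hypot(L[:,0],L[:,1])<.024)&(L[:,2]>.04)&(L[:,2]<.06);A=np.c_[L[k][:,:2],np.ones(k.sum())];co=np.linalg.lstsq(A,L[k][:,2],rcond=None)[0]
print("top face",k.sum(),"slopes+h",co)
m=(abs(L[:,2]-.044)<.006)&(np.hypot(L[:,0],L[:,1])<.035);e=cv2.minEnclosingCircle(L[m][:,:2].astype(np.float32));print("circle",e)
r=redpx("top",b,proj("top",s+S@[.018,0,.044])[0],20);print("red",r)
# ray to plane of top face
i=viewer.camera_info("top");o=np.array(i["origin"]);dd=ray_z("top",r[:2],0)-o;P=s+S[:,2]*.044
q=o+dd*((P-o)@S[:,2])/(dd@S[:,2]);print("dot seat frame",(q-s)@S,"world",q)
g=cv2.resize(b[195:295,360:450],None,fx=6,fy=6,interpolation=cv2.INTER_CUBIC)
for z in(0.006,.044):
    uv=((proj("top",(circ(.031 if z<.01 else .025,z))@S.T+s)-[360,195]+.5)*6).astype(int);cv2.polylines(g,[uv],True,(0,255,255),1)
cv2.imwrite("pics/seated3.png",g)
E
```

```text
s [ 0.54581225 -0.22520161  0.06229047]
20.8333
top face 199 slopes+h [ 0.02692935 -0.00491283  0.04464362]
circle ((-0.002059183781966567, 0.004661558195948601), 0.025198286399245262)
red (np.float64(413.9166666666667), np.float64(240.08333333333334), np.int64(24))
dot seat frame [0.01638177 0.00412837 0.044     ] world [ 0.54607456 -0.22106718  0.10923984]
```

View pics/seated3.png

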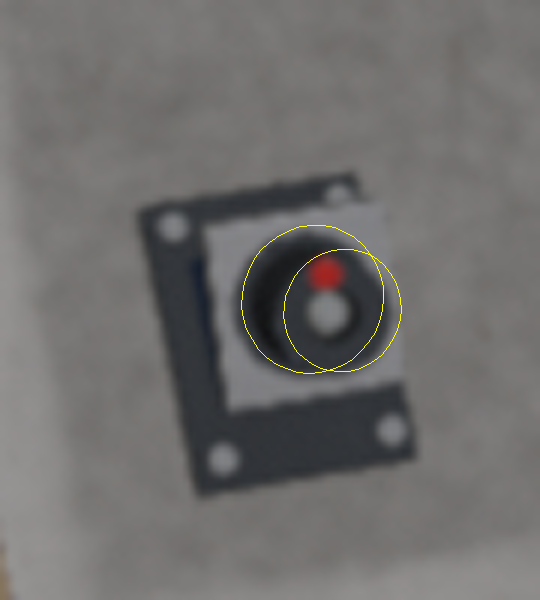

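The bushing is seated and its dot sits upslope at (326,275). The constant offset from the overlay matches the top camera's bias, so the dot is at about (17.5, 1) mm in the seat frame. Next, the gauge.

```bash
python3 - <<'E'
from h import *
D=np.radians
p=np.array([.6337,-.0608]);M=down(D(85))
arm.move_to([*p,.2],rv(M));arm.move_l([*p,.083],v=.12);arm.sleep(.1)
f0=wf();fingers.gripper_to(0.0,30);arm.sleep(.1)
for k in range(3):
    o=telemetry.observe();f=wf()-f0;print(o["grip_width"],o["gripper_force"],f,o["tcp_pos"])
    if np.hypot(*f[:2])<4:break
    p=p+np.clip(f[:2]*.0002,-.001,.001);arm.move_l([*p,.083],v=.03);arm.sleep(.1)
fingers.gripper_to(0.0,60);zg=telemetry.observe()["tcp_pos"][2]
arm.move_l([*p,.16],v=.12);arm.move_l([*p,.24],v=.2);arm.sleep(.1)
o=telemetry.observe();print("lifted",o["grip_width"],wf()-f0,o["clock"],"zg",zg);np.save("zg.npy",zg)
im,d=viewer.read_camera("scene");b=im[...,::-1].copy();cv2.imwrite("pics/scene4.png",b)
t=o["tcp_pos"];ax=[t+[0,0,-(zg-.006)],t+[0,0,-(zg-.062)],t+[0,0,.136-zg]]
u=proj("scene",t)[0].astype(int);l=u-[40,40]
g=cv2.resize(b[l[1]:l[1]+80,l[0]:l[0]+80],None,fx=7,fy=7,interpolation=cv2.INTER_CUBIC)
for P in ax:cv2.drawMarker(g,tuple(int(x) for x in (proj("scene",P)[0]-l+.5)*7),(0,0,255),0,14,1)
cv2.imwrite("pics/gauge4.png",g)
E
```

```text
0.3477805973033959 29.813575744628906 [-0.62862124 -0.0184752   2.90596351] [ 0.6337776  -0.06081494  0.08320619]
lifted 0.3344352382275095 [ 0.5752128  -1.07728362 -1.65695292] 25.7 zg 0.08329509950346217
```

View pics/gauge4.png

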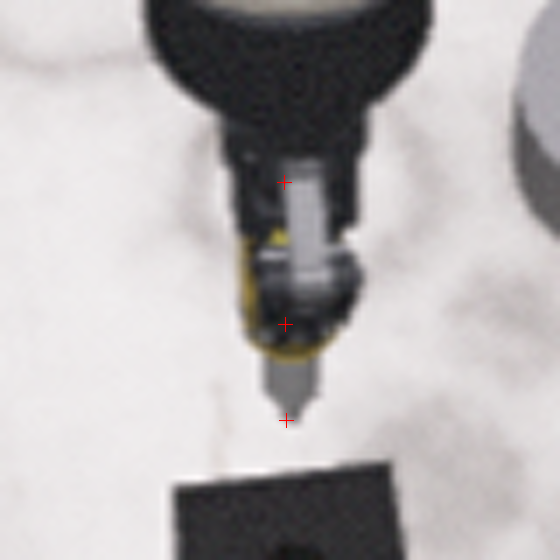

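The gauge is held straight, with its tip at (288,422) on the predicted axis within the camera bias. Now I'll press it onto the dot.

```bash
python3 - <<'E'
from h import *
D=np.radians
yaw=.02;s=np.array([.545,-.2245,.062])+np.load("off.npy");S=seatR(yaw);n=S[:,2]
l=float(np.load("zg.npy"))-.006
M=tilt(yaw)@down(D(68));dot=s+S@[.0175,.0008,.044]
arm.move_to(dot+n*(l+.06),rv(M));arm.move_l(dot+n*(l+.008),v=.1);arm.sleep(.3)
f0=wf();print("f0",f0,telemetry.observe()["clock"])
for h in np.arange(.004,-.013,-.002):
    arm.move_l(dot+n*(l+h),v=.03);arm.sleep(.15)
    fs=[wf()]
    for _ in range(3):arm.sleep(.03);fs.append(wf())
    f=(np.mean(fs,0)-f0)@S;o=telemetry.observe();print("h %.3f"%h,np.round(f,1),"act %.4f"%((o["tcp_pos"]-dot)@n-l))
    if f[2]>4.6:break
print(o["clock"],o["grip_width"])
im,d=viewer.read_camera("top");b=im[...,::-1].copy();cv2.imwrite("pics/top5.png",b)
im,d=viewer.read_camera("scene");cv2.imwrite("pics/scene5.png",im[...,::-1])
E
```

```text
f0 [-0.33914113  0.44553602 -0.75433163] 27.5833
h 0.004 [ 0.1 -0.7 -1. ] act 0.0041
h 0.002 [ 0.4 -0.5 -1.1] act 0.0021
h 0.000 [ 0.1 -0.3 -0.4] act 0.0000
h -0.002 [ 0.4 -1.   0.7] act -0.0019
h -0.004 [ 0.3 -0.5  2.2] act -0.0039
h -0.006 [ 0.1 -1.2  3.3] act -0.0059
h -0.008 [-0.4 -1.   4.2] act -0.0079
h -0.010 [ 0.5 -1.2  4.8] act -0.0099
31.6167 0.33395760917874573
```

```bash
python3 - <<'E'
from h import *
D=np.radians
yaw=.02;s=np.array([.545,-.2245,.062])+np.load("off.npy");S=seatR(yaw);n=S[:,2]
l=float(np.load("zg.npy"))-.006;dot=s+S@[.0175,.0008,.044]
arm.move_l(dot+n*(l-.0083),v=.03);arm.sleep(.3);print(telemetry.observe()["clock"],wf()@S)
a=cv2.imread("pics/top5.png")[195:275,370:450];q=proj("scene",dot)[0].astype(int);print(q)
c=cv2.imread("pics/scene5.png");y=min(max(q[1]-50,0),340);c=c[y:y+80,max(q[0]-40,0):max(q[0]-40,0)+80]
cv2.imwrite("pics/press.png",np.hstack([cv2.resize(x,(400,400),interpolation=cv2.INTER_CUBIC) for x in(a,c)]))
E
```

```text
32.2667 [-0.3296171  -1.30004766  3.49025705]
[257 329]
```

View pics/press.png

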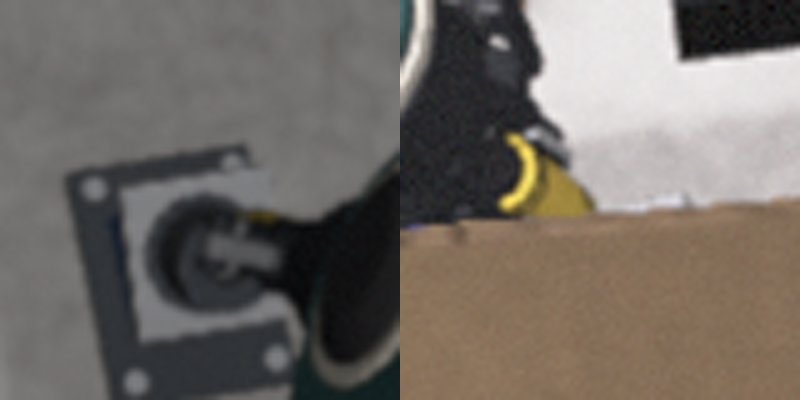

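The gauge hides the dot, with the finger over it at about (235,250). The bushing still sits flat. Contact began at the predicted face height, and the force rise fits the spring at about 8 mm, so I'm handing in.

```bash
python3 -c "
from rig import arm
print(arm.hand_in())"
```

```text
the job is handed in; nothing more can be done
None
```

I handed the job in at about 32 s: the dotted bushing sits flat on the pin and the gauge is held still, pressed in about 8 mm (about 5 N) by wrist force. The result wasn't reported, and the gauge hid the dot from the cameras, so the tip's place on it comes from earlier measurements.

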